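# Put away the objectives and the clamped sample block

## Task

The microscope session is over: park each of the three objectives upright in the cup of its own colour, and flip the toggle clamp open (leave it open), then take the copper sample block from under it and put it squarely into the copper tray; which goes first is up to you. Everything must lie flat on the floor of its holder, inside the rim; set things down rather than dropping them, never tip an objective over, and leave the yellow petri dish where it is.

Things in the scene. Friction and masses are not known exactly. Their poses are not given: they have to be found in the camera images.
- objective_red: loose microscope objective standing upright: bright steel cylinder 32 mm in diameter, 42 mm tall overall, its top 8 mm a red cap of 29 mm diameter and a red band below the cap; 80 to 210 g. Origin: centre of its underside; z up its axis
- objective_green: loose microscope objective standing upright: bright steel cylinder 32 mm in diameter, 52 mm tall overall, its top 8 mm a green cap of 29 mm diameter and a green band below the cap; 80 to 210 g. Origin: centre of its underside; z up its axis
- objective_blue: loose microscope objective standing upright: bright steel cylinder 32 mm in diameter, 62 mm tall overall, its top 8 mm a blue cap of 29 mm diameter and a blue band below the cap; 80 to 210 g. Origin: centre of its underside; z up its axis
- cup_red: red round parking cup fixed to the table, 68 mm outside diameter: floor 4 mm above the table, red rim 8 mm wide standing 8 mm above the table (4 mm above the floor), 52 mm inside diameter. Origin: centre of its underside, on the table
- cup_green: green round parking cup fixed to the table, 68 mm outside diameter: floor 4 mm above the table, green rim 8 mm wide standing 8 mm above the table (4 mm above the floor), 52 mm inside diameter. Origin: centre of its underside, on the table
- cup_blue: blue round parking cup fixed to the table, 68 mm outside diameter: floor 4 mm above the table, blue rim 8 mm wide standing 8 mm above the table (4 mm above the floor), 52 mm inside diameter. Origin: centre of its underside, on the table
- sample_block: loose copper block 44 mm (its x) by 36 mm (its y) by 30 mm tall, about 0.4 kg; at the start on a black stage plate (top 15 mm above the table) in a nest of lips 4 mm tall and thick, held by a clamp bar 12 mm wide, 69 mm above the table at most, that comes level from the clamp pivot, 75 mm from the block's centre towards its +x. Origin: centre of its underside
- tray: copper-coloured rectangular tray fixed to the table, 68 mm (its x) by 60 mm (its y) outside, walls 4 mm thick and 8 mm tall, floor 4 mm above the table, 60 x 52 mm inside, black floor. The block's 44 mm side goes along the tray's x, either way round. Origin: centre of its underside, on the table
- clamp_knob (a point): centre of the red 24 mm ball on the clamp handle (red grip 18 mm thick, reaching 31 mm below this point). It turns about a level pivot 85 mm from this point, 55 mm above the table. Closed (at the start) it stands upright, this point 140 mm up. Pushed 0.5 rad away from the block (4 N) it snaps over by itself to 1.4 rad, this point 70 mm up; the bar then stands upright over the pivot, 140 mm up
- petri_dish: closed yellow petri dish, 64 mm in diameter, 16 mm tall, loose; not to be disturbed. Origin: centre of its underside

How it is judged:
By the outcome, as a careful person would: the job done as asked, in the order asked, and still so for the second after the job is handed in, with the robot touching nothing.
It also fails if it takes over 128 s, if anything falls off the work surface, if the arm or the gripper's body presses on something with over 40 N, if the wrist force passes 120 N, or if a joint passes its speed limit or range.

## Robot

A 6-joint arm with a two-finger parallel gripper is mounted at the origin on the work surface. World frame = base frame: x ahead of the robot, y to its left, z up, the work surface at z = 0. Lengths are in mm, angles in rad, forces in N, time in s.
With the tool pointing down it reaches from about 275 to 725 mm from the base axis. Payload 15.9 kg.
Tool frame: the origin (TCP) lies between the finger pads; the fingertips stand 17 mm ahead of it and the grasp point (between the pads) lies 2 mm behind it (r.tips_ahead is the distance from the TCP to the fingertips, in mm); z points along the fingers, y is the line along which they close (so a half turn about z gives the same grasp; the last joint's range is limited). The gripper opens to 85 mm and grips with 20 to 120 N. Pads are 22 mm wide; open, the fingers measure 114 mm over their backs; the gripper's body (76 mm by 85 mm) begins 54 mm behind the grasp point. The pads swing forward as they close: fully open they stand 13 mm farther back than shut.
Start: joints at [-1.257, 0.213, -0.034, 1.323, 0, 1.571], TCP at [154.331, -475.57, 219.306] pointing down, gripper open.
Joint ranges: [-2.98, 2.98], [-0.74, 1.72], [-1.14, 1.35], [-2.1, 2.04], [-1.57, 1.44], [-3.14, 3.14]. Speed limits (rad/s): [1.89, 1.89, 2.39, 2.57, 3.14, 3.14].

## Interface

Orientations are given as a unit quaternion [w, x, y, z].
In Python, from plant import r, cams gives the robot as it stands.
- The arm moves only by the tool arm_command, never from a script. Its argument "steps" is a list of rows, each a list of 7 numbers: the shift along the tool's x, y, z in units of 15 cm (1.0 is 15 cm), then the turn, a rotation vector about the tool's x, y, z in units of 180 degrees (1.0 is 180 degrees), then the opening, from 0 (shut) to 1 (fully open). A call has 1 to 12 rows; each row shifts and turns the commanded pose from where the row before left it, along the tool's axes as they then stand; what a row does not reach is not made up. A row lasts 1/12 s, in which the tool goes at most 41.7 mm and 7.16 degrees, less where a joint would pass 70% of its speed; a pose out of reach is approached as far as the arm can. A call with a number of a shift or a turn outside -1 to 1 is refused whole. A call with a gripper value outside its range is refused whole. The fingers move at their own pace and stop on an object; the grip force is fixed at half the most. Time passes only in rows, so rows that do not move let the fingers close. It gives the time, the measured TCP pose, the force, the opening and the grip force at its end, in the units of the state.
- r.read_state(): the state, without advancing time (a new reading comes with each control period).
- cams.get_image(name): name is "scene" or "side" or "wrist"; returns the picture (400x640x3 uint8, red, green, blue); there is no depth.
- cams.camera_params(name): a dict with "mtx" (3x3 intrinsics, pixels), "world_from_camera" (4x4, takes a point from camera to world coordinates); the wrist camera has in their place "T_tool_cam" (4x4, takes a point from camera to tool coordinates, whose origin is the TCP and whose axes are the flange's). Camera axes: x right, y up, looking along -z (the intrinsics and any distortion apply to the point x, -y, -z); pixel columns grow to the right and rows downward; lengths in mm; the calibration is good to about 2 mm. A picture is of the moment at which its call begins: read the wrist's pose just before it. camera_params takes no time and is no camera call.
- r.job_done(): hands the job in; it is judged then, once.
The state is a dict: "time_s": time; "joint_pos": joint angles; "qd": joint speeds; "effort": joint torques, N m; "eef_pos": TCP position; "tcp_rot": TCP orientation; "ft_force": force on the tool from outside, world axes, zero at the start; "ft_torque": the same for the moment, N m; "opening": finger opening in mm; "grip_force": force on a finger pad.
Only numpy, scipy, OpenCV 4.12 (cv2) and the standard library are available. Lean on these libraries where they do the work, as an engineer would, in place of code of your own. Each camera call takes 0.05 s, during which the arm holds its last target. There are 200 camera calls.

## Working session

There is one attempt and no reset: what is moved stays moved. The work goes in short steps, Python scripts to look and compute and a tool call to move; the robot and the scene stay as the last step left them, time stands still between calls to the robot, and variables do not carry over. Pictures are saved under pics/ and viewed, at most 14 in all, crops included, and the job is handed in when it is done.

Besides the shell and the picture viewer there is one more tool, called after "Request:" as a command line: name --pt "numbers of a row" for each row, then --argument value for the rest. arm_command: Moves the arm, as the interface text tells. Shifts and turns lie within -1 to 1; 1 stands for 15 cm of shift or 180 degrees of turn. Its arguments: {"type":"object","properties":{"steps":{"type":"array"}},"required":["steps"]}

```bash
ls; mkdir -p pics; python3 - <<'E'
from plant import r,cams
import cv2,numpy as np
for n in("scene","side","wrist"):
    cv2.imwrite(f"pics/{n}0.png",cams.get_image(n)[:,:,::-1])
    print(n,{k:np.round(v,3).tolist() if not isinstance(v,str) else v for k,v in cams.camera_params(n).items()})
s=r.read_state();print(s)
E
```

```text
pics
scene {'mtx': [[504.626, 0.0, 315.182], [0.0, 504.626, 199.282], [0.0, 0.0, 1.0]], 'world_from_camera': [[0.572, -0.605, 0.553, 1119.387], [0.82, 0.412, -0.397, -479.059], [0.013, 0.681, 0.732, 875.269], [0.0, 0.0, 0.0, 1.0]]}
side {'mtx': [[456.447, 0.0, 319.582], [0.0, 456.447, 201.493], [0.0, 0.0, 1.0]], 'world_from_camera': [[0.999, 0.038, -0.039, 487.173], [-0.055, 0.736, -0.675, -758.666], [0.003, 0.676, 0.737, 921.366], [0.0, 0.0, 0.0, 1.0]]}
wrist {'mtx': [[320.796, 0.0, 324.026], [0.0, 320.796, 196.553], [0.0, 0.0, 1.0]], 'T_tool_cam': [[-0.001, 0.953, 0.302, 77.203], [1.0, 0.002, -0.0, -1.645], [-0.0, 0.302, -0.953, -154.743], [0.0, 0.0, 0.0, 1.0]]}
{'time_s': 0.15, 'joint_pos': array([-1.25704471e+00,  2.13283353e-01, -3.48749828e-02,  1.32348169e+00,
        1.09641650e-05,  1.57079430e+00]), 'qd': array([-0.00048926, -0.00116292,  0.00025003, -0.00043823,  0.00041362,
        0.00046082]), 'effort': array([ 2.13110952e-04, -6.86410904e+01,  4.87244368e+01,  1.31339219e-02,
       -4.22324831e-05, -1.15151988e-05]), 'eef_pos': array([ 154.2400881 , -475.34980697,  218.9256001 ]), 'tcp_rot': array([-4.17527323e-04,  9.87719959e-01,  1.56234131e-01, -6.04919280e-05]), 'ft_force': array([-0.14342338,  0.08145382, -0.47473938]), 'ft_torque': array([ 0.00434107, -0.05103338, -0.0102305 ]), 'grip_force': 0.0, 'opening': 85.60431011927214}
```

View pics/scene0.png

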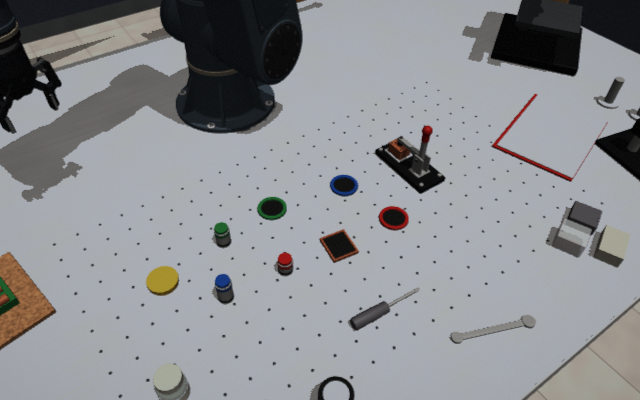

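View pics/side0.png

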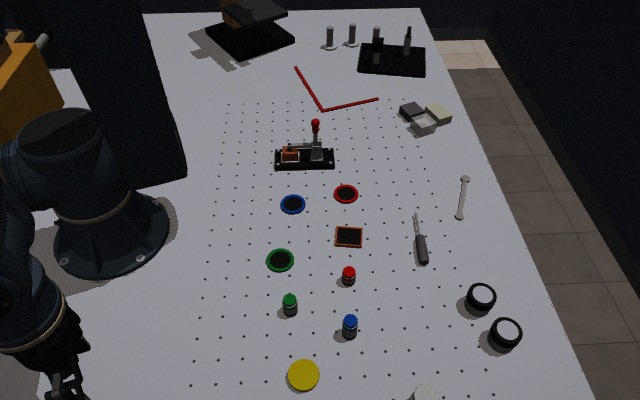

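Both views show everything. Scene: green/blue/red cups at (272,208), (344,185), (394,217); tray (339,245); caps green (222,229), red (285,259), blue (223,282); dish (163,280); knob (427,131). Side: cups (280,260), (293,204), (346,194); tray (348,237); caps (290,300), (349,271), (350,321); knob (315,123).

```bash
cat > h.py <<'E'
import numpy as np,cv2
from scipy.optimize import least_squares
from scipy.spatial.transform import Rotation as R
from plant import r,cams
def T_of(n,s=None):
    p=cams.camera_params(n)
    if n!="wrist": return p["mtx"],np.array(p["world_from_camera"])
    W=np.eye(4);q=s["tcp_rot"];W[:3,:3]=R.from_quat([q[1],q[2],q[3],q[0]]).as_matrix();W[:3,3]=s["eef_pos"]
    return p["mtx"],W@p["T_tool_cam"]
def proj(cam,P):
    K,T=cam;c=(np.atleast_2d(P)-T[:3,3])@T[:3,:3];c=c*[1,-1,-1]
    u=c@np.array(K).T;return u[:,:2]/u[:,2:]
def onplane(cam,uv,z):
    K,T=cam;uv=np.atleast_2d(uv);d=np.c_[uv,np.ones(len(uv))]@np.linalg.inv(K).T*[1,-1,-1]@T[:3,:3].T
    return T[:3,3]+d*((z-T[2,3])/d[:,2])[:,None]
HUE={"red":(172,6),"green":(45,80),"blue":(100,125),"yellow":(20,34),"copper":(5,16)}
def blob(img,col,near,rad=25,smin=110,vmin=40):
    """hull of the coloured component(s) near a pixel"""
    h=cv2.cvtColor(img,cv2.COLOR_RGB2HSV);a,b=HUE[col];H=h[:,:,0]
    m=((H>=a)&(H<=b)) if a<b else ((H>=a)|(H<=b))
    m&=(h[:,:,1]>smin)&(h[:,:,2]>vmin)
    m=m.astype(np.uint8);k=np.zeros_like(m);cv2.circle(k,tuple(int(x) for x in near),int(rad),1,-1)
    ys,xs=np.nonzero(m*k);pts=np.c_[xs,ys].astype(np.float32)
    return cv2.convexHull(pts)[:,0],len(pts)
def hcen(hull):
    m=cv2.moments(hull.astype(np.float32));return np.array([m["m10"],m["m01"]])/m["m00"],m["m00"]
def ring(d,z,n=48):
    t=np.linspace(0,2*np.pi,n,endpoint=False);return np.c_[d/2*np.cos(t),d/2*np.sin(t),np.full(n,z)]
def model(cam,M,p):
    return hcen(cv2.convexHull(proj(cam,M+p).astype(np.float32))[:,0])
def fit(cams_,cens,M,p0):
    f=lambda p:np.concatenate([model(c,M,p)[0]-u for c,u in zip(cams_,cens)])
    s=least_squares(f,p0,x_scale=10,diff_step=1e-4);return s.x,s.fun
CUP=np.r_[ring(68,0),ring(68,8)]
TOP=np.r_[ring(29,0),ring(29,-8)]
DISH=np.r_[ring(64,0),ring(64,16)]
KNOB=np.array([v/np.linalg.norm(v)*12 for v in np.random.default_rng(0).normal(size=(300,3))])
E
cat > m1.py <<'E'
from h import *
A=cv2.imread("pics/scene0.png")[:,:,::-1].copy();B=cv2.imread("pics/side0.png")[:,:,::-1].copy()
ca,cb=T_of("scene"),T_of("side")
L=[("cup_green","green",(272,208),(280,260),CUP,22),("cup_blue","blue",(344,185),(293,204),CUP,22),("cup_red","red",(394,217),(346,194),CUP,20),
("cap_green","green",(222,228),(290,299),TOP,10),("cap_red","red",(285,258),(349,270),TOP,9),("cap_blue","blue",(223,281),(350,320),TOP,10),
("dish","yellow",(163,280),(304,375),DISH,25),("knob","red",(427,131),(315,123),KNOB,8)]
for n,c,a,b,M,rad in L:
    ha,na=blob(A,c,a,rad);hb,nb=blob(B,c,b,rad)
    (u,sa),(v,sb)=hcen(ha),hcen(hb)
    p0=onplane(ca,a,20)[0]
    p,res=fit([ca,cb],[u,v],M,p0)
    print(n,np.round(p,1),"res",np.round(res,1),"areas",sa,round(model(ca,M,p)[1]),sb,round(model(cb,M,p)[1]),np.round(u,1),np.round(v,1))
E
python3 m1.py
python3 - <<'E'
import cv2,numpy as np
A=cv2.imread("pics/scene0.png");B=cv2.imread("pics/side0.png")
z=lambda I,x,y,w,h:cv2.resize(I[y:y+h,x:x+w],(400,300),interpolation=cv2.INTER_CUBIC)
o=np.vstack([np.hstack([z(A,365,110,100,75),z(A,300,210,80,60)]),np.hstack([z(B,260,105,100,75),z(B,310,210,80,60)])])
cv2.imwrite("pics/crop1.png",o)
E
```

```text
cup_green [ 428.5 -106.2    3.3] res [-0.1  0.1 -0.  -0.1] areas 469.5 574 464.0 557 [271.6 207.7] [279.6 259.5]
cup_blue [462.8  76.    3.6] res [-0.   0.  -0.  -0.1] areas 429.0 508 351.0 416 [343.5 184.8] [292.6 203.5]
cup_red [609.2 107.1   2.2] res [-0.1  0.2 -0.1 -0.2] areas 510.5 596 343.0 392 [393.2 217.5] [345.5 193.7]
cap_green [ 452.7 -242.8   49.8] res [ 0. -0.  0.  0.] areas 134.5 148 120.0 149 [221.6 229.5] [289.4 300. ]
cap_red [ 589.4 -172.4   43.5] res [-0.2  0.3 -0.1 -0.4] areas 137.5 163 116.0 130 [284.7 259. ] [348.9 272. ]
cap_blue [ 578.8 -305.7   59.8] res [ 0.  -0.   0.   0.1] areas 207.0 189 166.0 166 [222.5 282.5] [350.3 321.4]
dish [ 476.9 -394.6    5.6] res [-0.1  0.1 -0.  -0.1] areas 691.0 823 792.0 897 [162.  280.1] [303.  374.9]
knob [532.4 252.4 136.5] res [-0.1  0.2 -0.1 -0.3] areas 93.0 87 62.5 59 [426.3 132.1] [315.  124.2]
```

View pics/crop1.png

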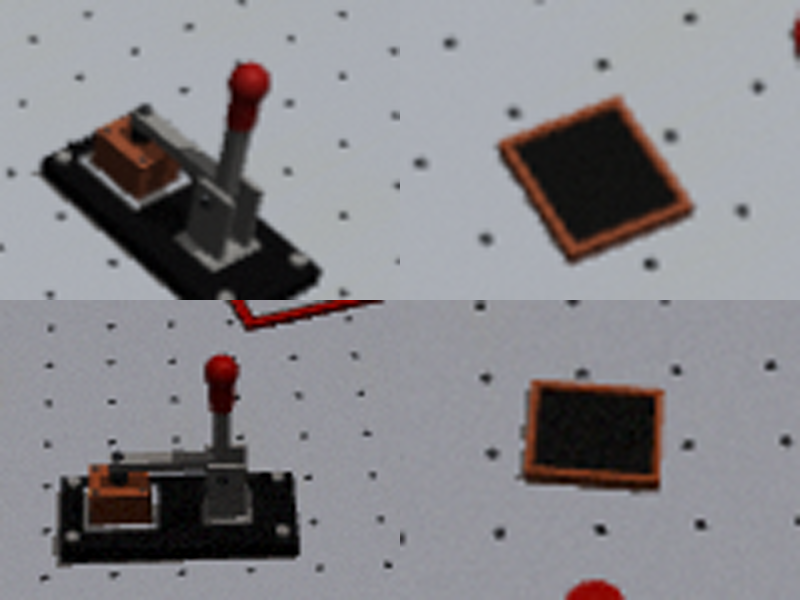

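Request:
arm_command --pt "0 0 0 0 0 0.0333 1" --pt "0 0 0 0 0 0.0333 1" --pt "0 0 0 0 0 0.0333 1" --pt "0.17 -0.12 0 0 0 0 1" --pt "0.17 -0.12 0 0 0 0 1" --pt "0.17 -0.12 0 0 0 0 1" --pt "0.17 -0.12 0 0 0 0 1" --pt "0.17 -0.12 0 0 0 0 1" --pt "0.17 -0.12 0 0 0 0 1" --pt "0.17 -0.12 0 0 0 0 1" --pt "0.17 -0.12 0 0 0 0 1" --pt "0.17 -0.12 0 0 0 0 1"

```text
time_s: 1.15
eef_pos: [384.9, -312.4, 219.2]
tcp_rot: [-0.0, 1.0, -0.0, -0.0]
ft_force: [0.1, -1.0, -0.3]
opening: 85.3
grip_force: 0.0
```

Request:
arm_command --pt "0.17 -0.12 0 0 0 0 1" --pt "0.17 -0.12 0 0 0 0 1" --pt "0.17 -0.12 0 0 0 0 1" --pt "0.17 -0.12 0 0 0 0 1" --pt "0.17 -0.12 0 0 0 0 1" --pt "0.17 -0.12 0 0 0 0 1" --pt "0 0 0 0 0 0 1" --pt "0 0 0 0 0 0 1" --pt "0 0 0 0 0 0 1"

```text
time_s: 1.9
eef_pos: [536.5, -205.6, 219.0]
tcp_rot: [-0.0, 1.0, 0.0, -0.0]
ft_force: [-0.3, 0.1, 0.0]
opening: 85.6
grip_force: 0.0
```

```bash
cat > look.py <<'E'
from h import *
import sys,pickle
s=r.read_state();I=cams.get_image("wrist");n=sys.argv[1]
cv2.imwrite(f"pics/{n}.png",I[:,:,::-1]);pickle.dump((s,I),open(n+".pkl","wb"))
print(s["time_s"],s["eef_pos"].round(1),s["tcp_rot"].round(4),s["opening"])
E
python3 look.py w1; python3 -c "
from plant import r;print(r.tips_ahead)"
```

```text
1.9 [ 536.5 -205.6  219. ] [-0.e+00  1.e+00  2.e-04 -4.e-04] 85.57923703064972
17.0
```

View pics/w1.png

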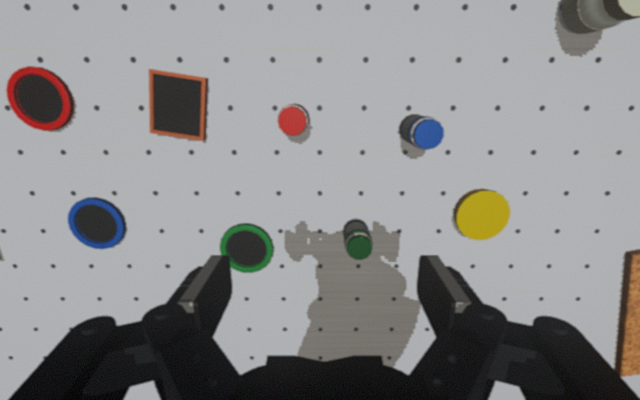

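The wrist view shows the cups at (40,98), (97,222), (246,247), the tray at (178,104), and the caps at (293,120), (428,133), (358,245). Next I shift sideways for parallax and to see the clamp.

Request:
arm_command --pt "0 -0.15 0 0 0 0 1" --pt "0 -0.15 0 0 0 0 1" --pt "0 -0.15 0 0 0 0 1" --pt "0 -0.15 0 0 0 0 1" --pt "0 -0.15 0 0 0 0 1" --pt "0 -0.15 0 0 0 0 1" --pt "0 -0.15 0 0 0 0 1" --pt "0 -0.15 0 0 0 0 1" --pt "0 -0.15 0 0 0 0 1" --pt "0 -0.15 0 0 0 0 1" --pt "0 0 0 0 0 0 1" --pt "0 0 0 0 0 0 1"

```text
time_s: 2.95
eef_pos: [536.8, 9.3, 219.5]
tcp_rot: [-0.004, 1.0, 0.007, 0.0]
ft_force: [-0.6, 0.8, 0.3]
opening: 85.6
grip_force: 0.0
```

```bash
python3 look.py w2
```

```text
2.95 [536.8   9.3 219.5] [-0.004   1.      0.0072  0.    ] 85.63879698369935
```

View pics/w2.png

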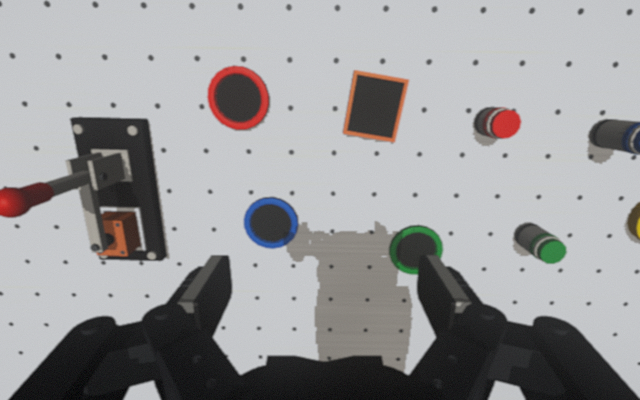

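In the second view the cups are at (238,98), (270,222), (416,249), the tray at (376,106), the caps at (504,124), (551,250), the knob at (12,201) and the block at (120,235).

```bash
cat > m2.py <<'E'
from h import *
import pickle
(s1,A),(s2,B)=[pickle.load(open(n+".pkl","rb")) for n in("w1","w2")]
ca,cb=T_of("wrist",s1),T_of("wrist",s2)
cs,cd=T_of("scene"),T_of("side");S=cv2.imread("pics/scene0.png")[:,:,::-1].copy();D=cv2.imread("pics/side0.png")[:,:,::-1].copy()
L=[("cup_green","green",(246,247),(416,249),CUP,34,(272,208),(280,260)),("cup_blue","blue",(97,222),(270,222),CUP,34,(344,185),(293,204)),("cup_red","red",(40,98),(238,98),CUP,38,(394,217),(346,194)),
("cap_green","green",(358,245),(551,250),TOP,15,(222,228),(290,299)),("cap_red","red",(293,121),(505,124),TOP,17,(285,258),(349,270)),("cap_blue","blue",(428,133),None,TOP,17,(223,281),(350,320))]
for n,c,a,b,M,rad,e,f in L:
    p0=onplane(ca,a,20)[0]
    vs=[(ca,A,a,rad),(cb,B,b,rad)] if b else [(ca,A,a,rad)]
    u=[hcen(blob(I,c,q,k,vmin=30)[0]) for _,I,q,k in vs]
    rr=10 if "cap" in n else 21
    u2=[hcen(blob(I,c,q,rr)[0]) for I,q in((S,e),(D,f))]
    if b:
        p,res=fit([v[0] for v in vs],[x[0] for x in u],M,p0);print(n,"wrist",p.round(1),res.round(1),[(x[1],round(model(v[0],M,p)[1])) for x,v in zip(u,vs)])
    p,res=fit([v[0] for v in vs]+[cs,cd],[x[0] for x in u+u2],M,p0);print(n,"all",p.round(1),res.round(1))
# tray: quad corners of outer hull
def quad(I,col,near,rad):
    h,_=blob(I,col,near,rad,smin=90);return h,cv2.minAreaRect(h)
G=lambda w,d,z:np.array([[x*w/2,y*d/2,zz] for x in(-1,1) for y in(-1,1) for zz in z])
def fitbox(vs,w,d,z,p0):
    # match hull centroid + second moments
    def feat(h):
        m=cv2.moments(h.astype(np.float32));return np.array([m["m10"]/m["m00"],m["m01"]/m["m00"],m["mu11"]/m["m00"]/10,(m["mu20"]-m["mu02"])/m["m00"]/10])
    obs=[feat(h) for _,h in vs]
    def f(p):
        c,s=np.cos(p[3]),np.sin(p[3]);P=G(w,d,z)@np.array([[c,s,0],[-s,c,0],[0,0,1]])+p[:3]
        return np.concatenate([feat(cv2.convexHull(proj(C,P).astype(np.float32))[:,0])-o for (C,_),o in zip(vs,obs)])
    return min((least_squares(f,[*p0,t],x_scale=[10,10,10,.3],diff_step=1e-4) for t in(-.6,0,.6)),key=lambda s:s.cost)
vs=[(ca,quad(A,"copper",(178,104),45)[0]),(cb,quad(B,"copper",(376,106),48)[0])]
for hv in (vs,): 
    s=fitbox(hv,68,60,(0,8),onplane(ca,(178,104),4)[0]);print("tray",s.x[:3].round(1),"yaw",np.degrees(s.x[3]).round(1),s.fun.round(1))
hb,n=blob(B,"red",(12,201),18);print("knob px",hcen(hb))
E
python3 m2.py; python3 - <<'E'
import cv2
I=cv2.imread("pics/w2.png")[100:280,0:180];cv2.imwrite("pics/crop2.png",cv2.resize(I,(600,600),interpolation=cv2.INTER_CUBIC))
E
```

```text
cup_green wrist [ 4.269e+02 -1.050e+02 -2.000e-01] [-0.  -0.2 -0.   0.2] [(1849.5, 2191), (1760.0, 2198)]
cup_green all [ 427.5 -105.     1. ] [-0.3 -0.2  0.3  0.2  0.2  0.3 -0.4  0.1]
cup_blue wrist [461.3  77.9   0.8] [ 0.   0.1  0.  -0.1] [(2113.5, 2477), (2035.0, 2330)]
cup_blue all [461.6  77.5   1.6] [-0.2  0.   0.2 -0.1  0.1  0.1 -0.4  0.1]
cup_red wrist [608.7 107.7   1.5] [-0.   0.2  0.  -0.2] [(3099.0, 3548), (2972.0, 3255)]
cup_red all [608.7 107.7   1.5] [ 0.   0.2  0.  -0.3 -0.1  0.1 -0.3 -0.2]
cap_green wrist [ 450.6 -243.    54.2] [ 0.   0.4  0.  -0.4] [(367.5, 567), (398.5, 640)]
cap_green all [ 450.8 -243.4   53.1] [ 0.3 -0.3 -0.2 -1.  -0.9 -1.4 -0.9 -0.5]
cap_red wrist [ 587.9 -171.7   43. ] [-0.   0.1  0.  -0.1] [(583.5, 681), (616.5, 778)]
cap_red all [ 588.  -172.3   40.8] [ 0.8 -0.2 -0.5 -0.4 -0.3 -0.7 -0.5 -0.7]
cap_blue all [ 577.  -305.8   59.3] [-0.1 -0.7 -0.4 -0.6 -0.9  0.2]
tray [601.6 -42.4   1.1] yaw -9.4 [-0.1  0.2  0.1  1.   0.1 -0.3 -0.   0.4]
knob px (array([ 13.73165761, 201.41757246]), 736.0)
```

View pics/crop2.png

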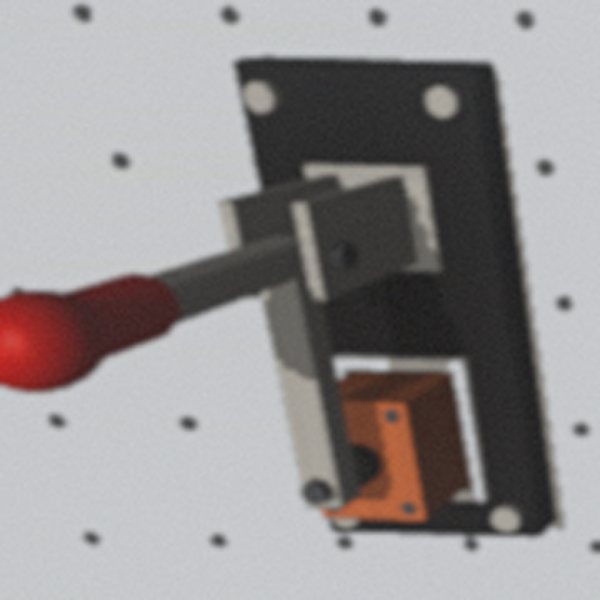

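```bash
python3 - <<'E'
from h import *
import pickle
s=r.read_state();print(s["eef_pos"].round(1),s["tcp_rot"].round(4),s["joint_pos"].round(3),s["qd"].round(3))
s2,B=pickle.load(open("w2.pkl","rb"));cb=T_of("wrist",s2)
px=np.array([(260,97),(440,101),(505,518),(345,520)])/3.3333+[0,100]
print(onplane(cb,px,16).round(1))
print("block top right edge",onplane(cb,np.array([(425,520),(405,402)])/3.3333+[0,100],45).round(1))
print("bar end, fork",onplane(cb,np.array([(317,490)])/3.3333+[0,100],65).round(1))
E
```

```text
[536.8   8.9 219.4] [-0.0039  1.      0.0067  0.    ] [0.012 0.29  0.066 1.347 0.008 3.14 ] [-0.01   0.004  0.002  0.    -0.001  0.003]
[[573.9 284.6  16. ]
 [573.4 224.9  16. ]
 [419.5 226.4  16. ]
 [417.7 286.9  16. ]]
block top right edge [[434.  236.8  45. ]
 [477.7 235.9  45. ]]
bar end, fork [[455.1 256.   65. ]]
```

Request:
arm_command --pt "0 0 0 0 0 -0.039 0" --pt "0 0 0 0 0 -0.039 0" --pt "0 0 0 0 0 -0.039 0" --pt "0 0 0 0 0 -0.039 0" --pt "0 0 0 0 0 -0.039 0" --pt "0 0 0 0 0 -0.039 0" --pt "0 0 0 0 0 -0.039 0" --pt "0 0 0 0 0 -0.039 0" --pt "0 0 0 0 0 -0.039 0" --pt "0 0 0 0 0 -0.039 0" --pt "0 0 0 0 0 -0.039 0" --pt "0 0 0 0 0 -0.039 0"

```text
time_s: 4.0
eef_pos: [536.9, 8.4, 219.3]
tcp_rot: [-0.003, 0.736, 0.678, 0.003]
ft_force: [-0.2, 0.6, 0.3]
opening: 0.1
grip_force: 0.0
```

Request:
arm_command --pt "0 0 0 0 0 -0.039 0" --pt "0 0 0 0 0 -0.039 0" --pt "0 0 0 0 0 -0.039 0" --pt "0 0 0 0 0 -0.039 0" --pt "0 0 0 0 0 -0.039 0" --pt "0 0 0 0 0 -0.039 0" --pt "0 0 0 0 0 -0.039 0" --pt "0 0 0 0 0 -0.039 0" --pt "0 0 0 0 0 -0.039 0" --pt "0 0 0 0 0 -0.039 0" --pt "0 0 0 0 0 -0.039 0" --pt "0 0 0 0 0 -0.039 0"

```text
time_s: 5.0
eef_pos: [536.9, 8.4, 219.3]
tcp_rot: [-0.0, 0.091, 0.996, 0.004]
ft_force: [-0.2, 0.4, -0.5]
opening: -0.0
grip_force: 0.0
```

Request:
arm_command --pt "0 0 0 0 0 -0.039 0" --pt "0 0 0 0 0 -0.025 0" --pt "0 0 0 0 0 0 0" --pt "0 0 0 0 0 0 0"

```text
time_s: 5.33
eef_pos: [536.9, 8.8, 219.3]
tcp_rot: [-0.0, -0.005, 1.0, 0.004]
ft_force: [-0.1, -0.0, 0.5]
opening: -0.1
grip_force: 0.0
```

```bash
cat > st.py <<'E'
from h import *
s=r.read_state();q=s["tcp_rot"];M=R.from_quat([q[1],q[2],q[3],q[0]]).as_matrix()
print(round(s["time_s"],2),s["eef_pos"].round(1),"yaw",np.degrees(np.arctan2(M[1,0],M[0,0])).round(2),"zt",M[:,2].round(3),"j",s["joint_pos"].round(2),"F",s["ft_force"].round(1),"open",round(s["opening"],1),"grip",round(s["grip_force"],1))
E
python3 st.py
```

```text
5.33 [536.9   8.8 219.3] yaw -179.42 zt [-0.     0.008 -1.   ] j [0.01 0.29 0.07 1.35 0.01 0.  ] F [-0.1 -0.   0.5] open -0.1 grip 0.0
```

Request:
arm_command --pt "0.03 0.136 0 0.0025 0 0.003 0" --pt "0.03 0.136 0 0 0 0 0" --pt "0.03 0.136 0 0 0 0 0" --pt "0.03 0.136 0 0 0 0 0" --pt "0.03 0.136 0 0 0 0 0" --pt "0.03 0.136 0 0 0 0 0" --pt "0.03 0.136 0 0 0 0 0" --pt "0.03 0.136 0 0 0 0 0" --pt "0.03 0.136 0 0 0 0 0" --pt "0.03 0.136 0 0 0 0 0" --pt "0.03 0.136 0 0 0 0 0" --pt "0.03 0.136 0 0 0 0 0"

```text
time_s: 6.33
eef_pos: [481.5, 254.8, 219.5]
tcp_rot: [0.0, -0.0, 1.0, 0.0]
ft_force: [0.3, -0.1, 0.2]
opening: 0.2
grip_force: 0.0
```

Request:
arm_command --pt "0 0 0 0 0 0 0" --pt "0 0 0.1 0 0 0 0" --pt "0 0 0.1 0 0 0 0" --pt "0 0 0.1 0 0 0 0" --pt "0 0 0.1 0 0 0 0" --pt "0 0 0.1 0 0 0 0" --pt "0 0 0 0 0 0 0" --pt "0 0 0 0 0 0 0"

```text
time_s: 7.0
eef_pos: [481.4, 253.5, 144.4]
tcp_rot: [-0.001, -0.001, 1.0, -0.0]
ft_force: [0.4, -0.9, 0.5]
opening: 0.1
grip_force: 0.0
```

```bash
python3 st.py; python3 - <<'E'
from h import *
A=cams.get_image("scene")[:,:,::-1];B=cams.get_image("side")[:,:,::-1]
cv2.imwrite("pics/p1.png",np.hstack([cv2.resize(A[90:210,350:470],(400,400),interpolation=2),cv2.resize(B[70:190,250:370],(400,400),interpolation=2)]))
E
```

```text
7.0 [481.4 253.5 144.4] yaw -179.85 zt [-0.001 -0.    -1.   ] j [ 0.48  0.33 -0.07  1.17  0.    0.48] F [ 0.4 -0.9  0.5] open 0.1 grip 0.0
```

View pics/p1.png

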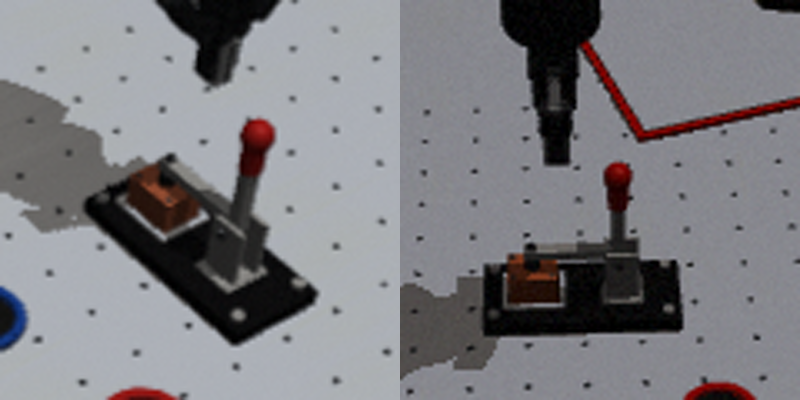

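```bash
python3 - <<'E'
from h import *
for n,(x,y) in(("scene",(350,90)),("side",(250,70))):
    c=T_of(n);print(n,((proj(c,[[481.4,253.5,127],[481.4,253.5,147],[481.4,253.5,167],[532,253,140]])-[x,y])*400/120).round(0))
E
```

```text
scene [[203. 112.]
 [207.  90.]
 [212.  67.]
 [255. 136.]]
side [[156. 190.]
 [155. 171.]
 [154. 151.]
 [216. 176.]]
```

```bash
python3 - <<'E'
from h import *
for n,(x0,x1,y0,y1) in(("scene",(395,440,85,135)),("side",(285,315,70,130))):
    I=cams.get_image(n);O=cv2.imread(f"pics/{n}0.png")[:,:,::-1]
    d=np.abs(I.astype(int)-O).max(2)>40
    sub=d[y0:y1,x0:x1]
    for j in range(y0,y1):
        xs=np.nonzero(d[j,x0:x1])[0]
        if j>=y0 and len(xs): last=(j,xs.min()+x0,xs.max()+x0); 
        if len(xs) and j>y0+10: print(n,j,xs.min()+x0,xs.max()+x0,end="; ")
    print()
    c=T_of(n)
    for z in(125,135,145,155): 
        P=np.array([[481.4+a,253.5+b,z] for a in(-11,11) for b in(-14,14)]);q=proj(c,P);print(z,"bottom",q[:,1].max().round(1),"x",q[:,0].min().round(1),q[:,0].max().round(1))
E
```

```text
scene 96 402 428; scene 97 403 425; scene 98 404 425; scene 99 405 424; scene 100 406 423; scene 101 408 422; scene 102 409 422; scene 103 410 422; scene 104 410 422; scene 105 409 422; scene 106 409 421; scene 107 409 421; scene 108 409 421; scene 109 409 421; scene 110 409 420; scene 111 409 420; scene 112 410 420; scene 113 411 419; scene 114 412 418; scene 115 413 416; 
125 bottom 129.0 x 403.2 418.3
135 bottom 125.6 x 403.8 419.0
145 bottom 122.2 x 404.4 419.7
155 bottom 118.8 x 405.0 420.4
side 81 285 306; side 82 285 305; side 83 286 303; side 84 288 302; side 85 288 303; side 86 288 303; side 87 288 303; side 88 288 303; side 89 288 303; side 90 288 303; side 91 288 303; side 92 288 303; side 93 288 303; side 94 289 302; side 95 289 302; side 96 289 302; side 97 289 302; side 98 289 302; side 99 289 302; side 100 290 302; side 101 290 302; side 102 290 301; side 103 291 301; side 104 291 301; side 105 291 301; side 106 291 301; side 107 291 301; side 108 291 301; side 109 291 301; side 110 292 301; side 111 292 300; side 112 293 300; side 113 293 300; side 114 293 301; side 115 293 301; side 116 293 301; side 117 293 301; side 118 293 301; side 119 294 299; 
125 bottom 130.8 x 292.6 300.8
135 bottom 128.0 x 292.5 300.7
145 bottom 125.0 x 292.4 300.6
155 bottom 122.1 x 292.2 300.5
```

The cameras put the closed fingertips about 10 mm behind the TCP, not 17 mm ahead. I'll push at a height that works either way, then check with a touch test.

Request:
arm_command --pt "0 0 0.09 0 0 0 0" --pt "0 0 0.09 0 0 0 0" --pt "-0.06 0 0 0 0 0 0" --pt "-0.06 0 0 0 0 0 0" --pt "-0.06 0 0 0 0 0 0" --pt "-0.05 0 0 0 0 0 0" --pt "-0.05 0 0 0 0 0 0" --pt "-0.05 0 0 0 0 0 0"

```text
time_s: 7.87
eef_pos: [532.0, 254.6, 117.8]
tcp_rot: [0.0, -0.002, 1.0, 0.0]
ft_force: [-2.7, -0.2, -2.4]
opening: -0.2
grip_force: 1.3
```

```bash
python3 st.py; python3 - <<'E'
from h import *
A=cams.get_image("scene")[:,:,::-1];B=cams.get_image("side")[:,:,::-1]
cv2.imwrite("pics/p2.png",np.hstack([cv2.resize(A[90:210,350:470],(400,400),interpolation=2),cv2.resize(B[70:190,250:370],(400,400),interpolation=2)]))
E
```

```text
7.87 [532.  254.6 117.8] yaw -179.72 zt [ 0.  0. -1.] j [0.45 0.43 0.01 1.15 0.   0.44] F [-2.7 -0.2 -2.4] open -0.2 grip 1.3
```

View pics/p2.png

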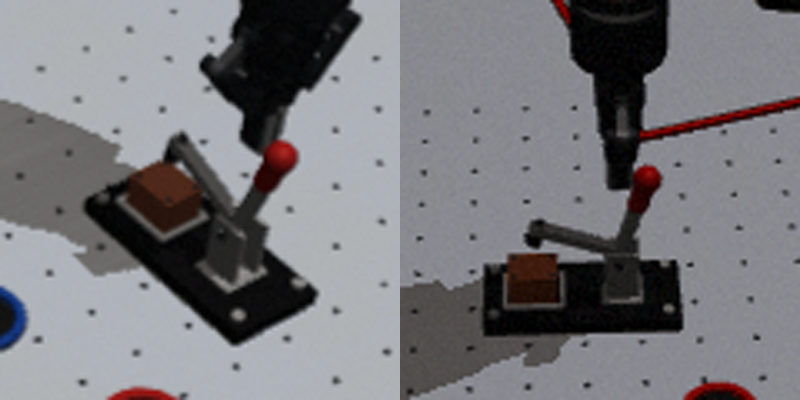

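The lever is tilted about 0.3 rad and the bar is rising; the fingertips press on the ball. I'll push through, then lift away.

Request:
arm_command --pt "-0.06 0 0 0 0 0 0" --pt "-0.06 0 0 0 0 0 0" --pt "-0.1 0 0 0 0 0 0" --pt "-0.15 0 0 0 0 0 0" --pt "0 0 0 0 0 0 0" --pt "0 0 0 0 0 0 0" --pt "0 0 -0.2 0 0 0 0" --pt "0 0 -0.2 0 0 0 0" --pt "0 0 -0.2 0 0 0 0" --pt "0 0 0 0 0 0 0"

```text
time_s: 8.8
eef_pos: [587.7, 255.8, 213.7]
tcp_rot: [0.003, -0.003, 1.0, 0.002]
ft_force: [1.8, 0.9, 1.1]
opening: 0.1
grip_force: 0.0
```

```bash
python3 st.py; python3 - <<'E'
from h import *
A=cams.get_image("scene")[:,:,::-1];B=cams.get_image("wrist")[:,:,::-1]
cv2.imwrite("pics/p3.png",np.hstack([cv2.resize(A[90:210,350:470],(300,400),interpolation=2),cv2.resize(B,(500,400),interpolation=2)]))
E
```

```text
8.8 [587.7 255.8 213.7] yaw -179.69 zt [ 0.007  0.003 -1.   ] j [0.41 0.51 0.38 1.43 0.   0.4 ] F [1.8 0.9 1.1] open 0.1 grip 0.0
```

View pics/p3.png

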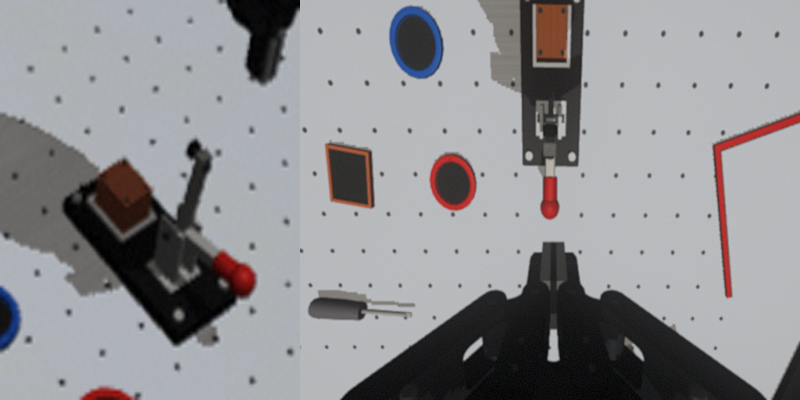

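The clamp is open: handle down towards +x, bar upright. In the wrist view (original pixels) the block is near (320,30), partly near the top edge. I'll move back towards the block at height and measure it.

Request:
arm_command --pt "0.16 0 -0.04 0 0 0 1" --pt "0.16 0 -0.02 0 0 0 1" --pt "0.16 0 0 0 0 0 1" --pt "0.16 0 0 0 0 0 1" --pt "0 0 0 0 0 0 1" --pt "0 0 0 0 0 0 1"

```text
time_s: 9.4
eef_pos: [489.1, 254.3, 216.0]
tcp_rot: [-0.001, -0.003, 1.0, -0.0]
ft_force: [0.9, 0.5, -0.2]
opening: 72.5
grip_force: 0.0
```

```bash
python3 look.py w3; cat > m3.py <<'E'
exec(open("m2.py").read().split("L=[")[0]); exec("G="+open("m2.py").read().split("G=")[1].split("vs=[(ca,quad")[0])
s3,C=pickle.load(open("w3.pkl","rb"));cc=T_of("wrist",s3)
def hull(cam,I,p,rad,smin=90):
    return blob(I,"copper",proj(cam,p)[0],rad,smin=smin)
for nm,p,w,d,z,rad in(("block",(456,254,32),44,36,(5,30),42),("tray",(601.6,-42.4,4),68,60,(0,8),48)):
    V=[]
    for cam,I,tag in((ca,A,1),(cb,B,2),(cc,C,3)):
        if nm=="block" and tag!=3: continue
        uv=proj(cam,p)[0]
        if not(45<uv[0]<595 and 45<uv[1]<355): print(nm,tag,"edge",uv.round()); continue
        h,n=hull(cam,I,np.array(p,float),rad);print(nm,tag,uv.round(),n,hcen(h)[1], cv2.minAreaRect(h));V.append((cam,h))
    if nm=="tray":
        s=fitbox(V,w,d,z,p);print(nm,s.x.round(3),np.degrees(s.x[3]).round(1),s.fun.round(2))
    else:
        h=V[0][1];P=onplane(cc,h,45);print("hull on z45",P[:,:2].min(0),P[:,:2].max(0))
        ed=np.roll(P,-1,0)-P;L=np.linalg.norm(ed,axis=1);i=np.argsort(-L)[:4];print([(P[k,:2].round(1),ed[k,:2].round(1)) for k in i])
I=C
cv2.imwrite("pics/w3c.png",I[:,:,::-1])
E
python3 m3.py; python3 st.py
```

```text
9.4 [489.1 254.3 216. ] [-5.e-04 -3.e-03  1.e+00 -1.e-04] 72.51412120656441
block 3 [323. 140.] 1528 1532.0 ((323.5, 140.5), (45.0, 35.0), 90.0)
hull on z45 [432.65496397 236.89524305] [477.90086356 272.08568435]
[(array([472.7, 236.9]), array([-38. ,   0.5])), (array([437.5, 272.1]), array([31. , -0.4])), (array([432.8, 238.4]), array([-0.1, 26.7])), (array([477.8, 269.8]), array([  0.1, -23.7]))]
tray 1 [176. 107.] 1064 3516.0 ((176.48377990722656, 104.89729309082031), (57.768226623535156, 68.0657730102539), 2.337306022644043)
tray 2 [372. 108.] 992 3435.5 ((375.2336730957031, 106.2917251586914), (55.0576286315918, 64.4800033569336), 10.12467098236084)
tray 3 [ 89. 252.] 875 2427.5 ((86.42308044433594, 251.1154022216797), (58.668426513671875, 48.74565124511719), 7.125016689300537)
tray [ 6.02763e+02 -4.46900e+01 -2.80000e-01 -1.85000e-01] -10.6 [ 0.25  0.3  -0.05  1.03 -0.4  -0.1  -0.11  0.6  -0.15  0.46  0.08  0.53]
9.45 [489.9 254.3 215.9] yaw -179.68 zt [-0.001 -0.    -1.   ] j [0.48 0.32 0.1  1.35 0.   0.47] F [0.1 0.7 0.3] open 78.7 grip 0.0
```

View pics/w3.png

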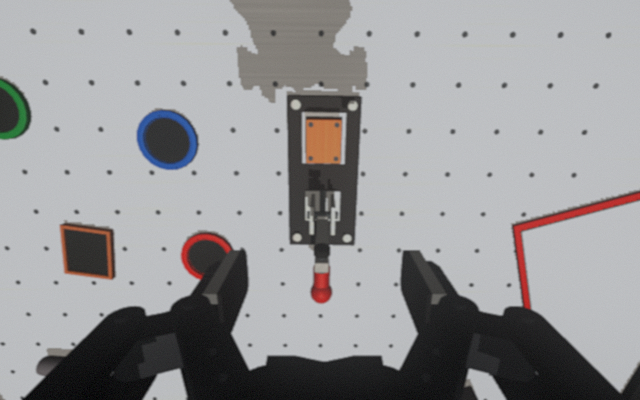

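Request:
arm_command --pt "0.115 0 0 0 0 0 1" --pt "0.115 0 0 0 0 0 1" --pt "0 0 0 0 0 0 1" --pt "0 0 0.2 0 0 0 1" --pt "0 0 0.2 0 0 0 1" --pt "0 0 0.2 0 0 0 1" --pt "0 0 0.2 0 0 0 1" --pt "0 0 0.1 0 0 0 1" --pt "0 0 0.1 0 0 0 1" --pt "0 0 0 0 0 0 1" --pt "0 0 0 0 0 0 1"

```text
time_s: 10.37
eef_pos: [456.1, 253.9, 65.8]
tcp_rot: [-0.001, -0.002, 1.0, -0.0]
ft_force: [-0.4, 0.5, 0.4]
opening: 85.5
grip_force: 0.0
```

```bash
python3 st.py;  cat > tip.py <<'E'
from h import *
import sys
# rows of finger bottoms in the side view against the start picture, per finger (y = tcp +- off)
s=r.read_state();p=s["eef_pos"];off=float(sys.argv[1]);ax=np.array(eval(sys.argv[2]),float)
for n in("side","scene"):
    I=cams.get_image(n);O=cv2.imread(f"pics/{n}0.png")[:,:,::-1];d=np.abs(I.astype(int)-O).max(2)>45;dark=I.max(2)<70
    c=T_of(n)
    for sg in(-1,1):
        for dz in range(40,-40,-2):
            q=proj(c,p+ax*sg*off+[0,0,dz])[0];x,y=int(round(q[0])),int(round(q[1]))
            if not (d[y-1:y+2,x-1:x+2]).any(): break
        print(n,sg,"first free at tcp z +",dz,q.round())
E
python3 tip.py 48 "[0,1,0]"
```

```text
10.37 [456.1 253.9  65.8] yaw -179.73 zt [-0.002 -0.001 -1.   ] j [ 0.51  0.34 -0.26  0.97  0.    0.5 ] F [-0.4  0.5  0.4] open 85.5 grip 0.0
side -1 first free at tcp z + 10 [289. 153.]
side 1 first free at tcp z + -38 [289. 143.]
scene -1 first free at tcp z + -2 [385. 146.]
scene 1 first free at tcp z + 16 [416. 126.]
```

```bash
python3 - <<'E'
from h import *
A=cams.get_image("scene")[:,:,::-1];B=cams.get_image("side")[:,:,::-1]
cv2.imwrite("pics/p4.png",np.hstack([cv2.resize(A[90:210,350:470],(400,400),interpolation=2),cv2.resize(B[70:190,240:360],(400,400),interpolation=2)]))
E
```

```text
(no output)
```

View pics/p4.png

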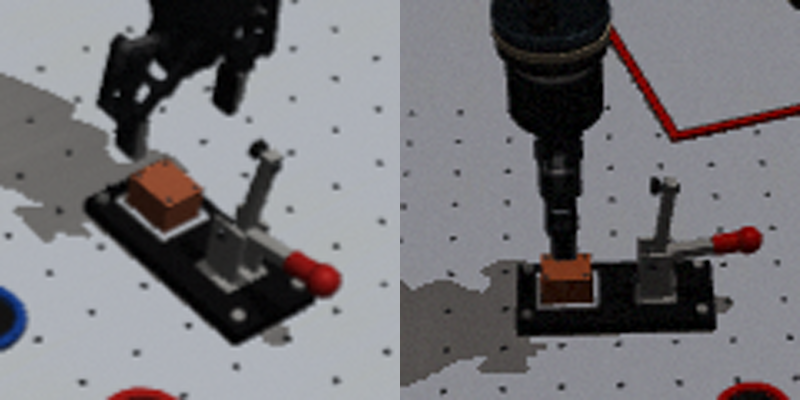

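```bash
python3 - <<'E'
from h import *
c=T_of("scene");d=T_of("side")
f=lambda o:o*np.array([1,1])*120/400
for uv,y in(((389,137),206),((418.4,123.5),302)):
    for z in(50,60,70,80,90,100): print(y,z,proj(c,[[456,y,z]]).round(1),uv)
print([ (z,proj(d,[[456,206,z]]).round(1)) for z in (50,70,90)], 240+(565-400)*.3,70+257*.3)
E
```

```text
206 50 [[384.8 149.9]] (389, 137)
206 60 [[385.3 146.8]] (389, 137)
206 70 [[385.8 143.7]] (389, 137)
206 80 [[386.2 140.5]] (389, 137)
206 90 [[386.7 137.3]] (389, 137)
206 100 [[387.2 134.1]] (389, 137)
302 50 [[413.7 135.8]] (418.4, 123.5)
302 60 [[414.4 132.7]] (418.4, 123.5)
302 70 [[415.  129.6]] (418.4, 123.5)
302 80 [[415.6 126.5]] (418.4, 123.5)
302 90 [[416.3 123.3]] (418.4, 123.5)
302 100 [[416.9 120.1]] (418.4, 123.5)
[(50, array([[288.9, 159.4]])), (70, array([[288.6, 154.1]])), (90, array([[288.3, 148.6]]))] 289.5 147.1
```

The picture puts the open tips at z≈90 while the TCP reads 66. So the tips are about 24 mm behind the TCP when open, as the wrist view also suggested. I'll descend in stages watching the force.

Request:
arm_command --pt "0 0 0.1 0 0 0 1" --pt "0 0 0.1 0 0 0 1" --pt "0 0 0.05 0 0 0 1" --pt "0 0 0.05 0 0 0 1" --pt "0 0 0.03 0 0 0 1" --pt "0 0 0 0 0 0 1"

```text
time_s: 11.07
eef_pos: [455.8, 254.2, 16.6]
tcp_rot: [-0.0, -0.003, 1.0, -0.0]
ft_force: [-0.8, -0.8, 0.3]
opening: 85.2
grip_force: 0.0
```

```bash
python3 st.py; python3 - <<'E'
from h import *
I=cams.get_image("scene");B=cams.get_image("side")[:,:,::-1]
cv2.imwrite("pics/p5.png",np.hstack([cv2.resize(I[:,:,::-1][90:210,350:470],(400,400),interpolation=2),cv2.resize(B[70:190,240:360],(400,400),interpolation=2)]))
c=T_of("scene");s=r.read_state()
x,y,z=s["eef_pos"]
for yy in(y-48,y+48): print([(dz,proj(c,[[x,yy,z+dz]])[0].round(1).tolist()) for dz in(-10,5,24)])
E
```

```text
11.07 [455.8 254.2  16.6] yaw -179.71 zt [-0.001 -0.    -1.   ] j [ 0.51  0.39 -0.33  0.85  0.    0.5 ] F [-0.8 -0.8  0.3] open 85.2 grip 0.0
[(-10, [383.1, 162.5]), (5, [383.8, 158.1]), (24, [384.6, 152.5])]
[(-10, [411.4, 148.4]), (5, [412.3, 144.0]), (24, [413.4, 138.4])]
```

View pics/p5.png

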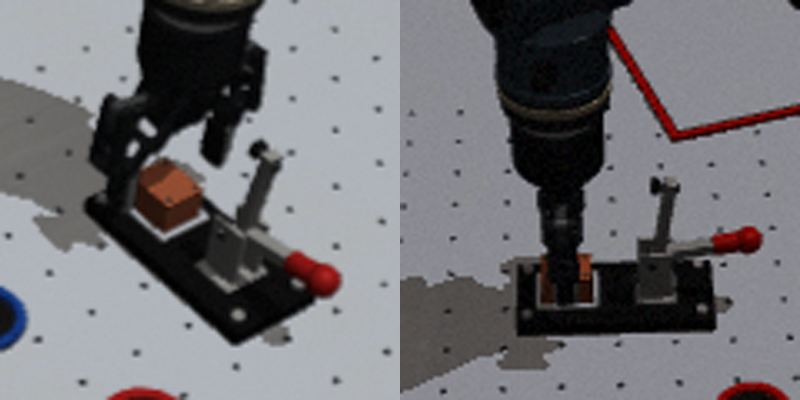

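The tips are at z≈38 (left tip at crop (118,212), right at (215,163)), straddling the block. I'll go 4 mm lower and close.

Request:
arm_command --pt "0 0 0.027 0 0 0 1" --pt "0 0 0 0 0 0 0" --pt "0 0 0 0 0 0 0" --pt "0 0 0 0 0 0 0" --pt "0 0 0 0 0 0 0" --pt "0 0 0 0 0 0 0" --pt "0 0 0 0 0 0 0" --pt "0 0 0 0 0 0 0" --pt "0 0 0 0 0 0 0" --pt "0 0 0 0 0 0 0"

```text
time_s: 12.0
eef_pos: [456.2, 254.3, 13.4]
tcp_rot: [0.0, -0.003, 1.0, 0.0]
ft_force: [-1.8, -0.9, 5.9]
opening: 34.8
grip_force: 61.0
```

```bash
python3 st.py
```

```text
12.0 [456.2 254.3  13.4] yaw -179.71 zt [ 0.  0. -1.] j [ 0.51  0.39 -0.34  0.84  0.    0.5 ] F [-1.8 -0.9  5.9] open 34.8 grip 61.0
```

Request:
arm_command --pt "0 0 -0.03 0 0 0 0" --pt "0 0 -0.1 0 0 0 0" --pt "0 0 -0.15 0 0 0 0" --pt "0 0 -0.15 0 0 0 0" --pt "0 0 -0.15 0 0 0 0" --pt "0 0 -0.15 0 0 0 0" --pt "0 -0.1 0 0 0 0 0" --pt "0 -0.16 0 0 0 0 0" --pt "0 -0.16 0 0 0 0 0" --pt "0 -0.16 0 0 0 0 0" --pt "0 -0.16 0 0 0 0 0" --pt "-0.05 -0.16 0 0 0 0 0"

```text
time_s: 13.0
eef_pos: [462.9, 118.2, 122.5]
tcp_rot: [-0.001, -0.003, 1.0, 0.0]
ft_force: [1.0, 0.9, -4.9]
opening: 34.5
grip_force: 60.9
```

Request:
arm_command --pt "-0.12 -0.16 0 0 0 0 0" --pt "-0.12 -0.16 0 0 0 0 0" --pt "-0.12 -0.16 0 0 0 0 0" --pt "-0.12 -0.16 0 0 0 0 0" --pt "-0.12 -0.16 0 0 0 0 0" --pt "-0.12 -0.16 0 0 0 0 0" --pt "-0.12 -0.12 0 0 0 0 0" --pt "-0.12 0 0 0 0 0.019 0" --pt "-0.12 0 0 0 0 0.019 0" --pt "-0.12 0 0 0 0 0.019 0" --pt "0 0 0 0 0 0 0" --pt "0 0 0 0 0 0 0"

```text
time_s: 14.0
eef_pos: [644.9, -45.0, 121.6]
tcp_rot: [-0.001, 0.087, 0.996, 0.0]
ft_force: [0.4, -0.9, -5.0]
opening: 34.6
grip_force: 61.2
```

```bash
python3 st.py; python3 look.py w4; cat > m4.py <<'E'
exec(open("m3.py").read().split("for nm,p")[0])
s4,E4=pickle.load(open("w4.pkl","rb"));ce=T_of("wrist",s4)
p=np.array((602.8,-44,4.));V=[]
for cam,I,rad in((ca,A,48),(cb,B,48),(cc,C,45),(ce,E4,60)):
    print(proj(cam,p)[0].round());V.append((cam,hull(cam,I,p,rad)[0]))
print("hull area",hcen(V[3][1]),cv2.boundingRect(V[3][1]))
for W in(V,V[:3],V[3:]):
  if len(W)>1:
    s=fitbox(W,68,60,(0,8),p);print("tray",s.x[:3].round(1),np.degrees(s.x[3]).round(1),s.fun.round(2))
P=onplane(ce,V[3][1],8);print(cv2.minAreaRect(P[:,:2].astype(np.float32)))
E
python3 m4.py
```

```text
14.0 [644.9 -45.  121.6] yaw 170.04 zt [-0.001  0.    -1.   ] j [-0.07  0.55  0.21  1.23  0.    0.1 ] F [ 0.4 -0.9 -5. ] open 34.6 grip 61.2
14.0 [644.9 -45.  121.6] [-7.000e-04  8.680e-02  9.962e-01  1.000e-04] 34.55889342108406
[177. 106.]
[373. 107.]
[ 88. 253.]
[315. 140.]
hull area (array([316.43194721, 137.40955592]), 5783.5) (279, 97, 74, 83)
tray [ 6.024e+02 -4.380e+01 -2.000e-01] -9.6 [-0.33  0.84  0.06  1.11 -1.06  0.43  0.02  0.53  0.6   0.39  0.16  0.59
 -1.29  1.04 -0.54 -0.01]
tray [ 6.029e+02 -4.470e+01 -4.000e-01] -10.6 [ 0.43  0.37 -0.05  1.04 -0.31 -0.03 -0.11  0.61  0.14  0.66  0.07  0.53]
((601.5868530273438, -42.60696792602539), (59.07411575317383, 67.48174285888672), 81.4584732055664)
```

Request:
arm_command --pt "0 0 0 0 0 -0.0055 0" --pt "0.14 -0.0155 0 0 0 0 0" --pt "0.14 -0.0155 0 0 0 0 0" --pt "0 0 0.14 0 0 0 0" --pt "0 0 0.14 0 0 0 0" --pt "0 0 0.14 0 0 0 0" --pt "0 0 0.14 0 0 0 0" --pt "0 0 0.1 0 0 0 0" --pt "0 0 0 0 0 0 0" --pt "0 0 0 0 0 0 0"

```text
time_s: 14.88
eef_pos: [601.8, -42.9, 23.5]
tcp_rot: [-0.001, 0.078, 0.997, 0.0]
ft_force: [-0.8, 0.7, -4.3]
opening: 34.9
grip_force: 61.1
```

```bash
python3 st.py
```

```text
14.88 [601.8 -42.9  23.5] yaw 171.08 zt [-0.001  0.    -1.   ] j [-0.07  0.53 -0.09  0.96  0.    0.08] F [-0.8  0.7 -4.3] open 34.9 grip 61.1
```

Request:
arm_command --pt "0 0 0.06 0 0 0 0" --pt "0 0 0.04 0 0 0 0" --pt "0 0 0.015 0 0 0 0" --pt "0 0 0.01 0 0 0 0" --pt "0 0 0.006 0 0 0 0" --pt "0 0 0.004 0 0 0 0" --pt "0 0 0 0 0 0 0"

```text
time_s: 15.47
eef_pos: [602.8, -43.0, 3.3]
tcp_rot: [0.0, 0.078, 0.997, 0.0]
ft_force: [0.0, -0.3, -4.7]
opening: 34.8
grip_force: 61.3
```

Request:
arm_command --pt "0 0 0.004 0 0 0 0" --pt "0 0 0.004 0 0 0 0" --pt "0 0 0 0 0 0 0"

```text
time_s: 15.72
eef_pos: [602.9, -43.0, 2.4]
tcp_rot: [0.0, 0.078, 0.997, 0.0]
ft_force: [-3.0, -0.6, 2.1]
opening: 35.0
grip_force: 62.0
```

Request:
arm_command --pt "0 0 0 0 0 0 0.7" --pt "0 0 0 0 0 0 0.7" --pt "0 0 0 0 0 0 0.7" --pt "0 0 0 0 0 0 0.7" --pt "0 0 -0.1 0 0 0 0.7" --pt "0 0 -0.2 0 0 0 0.8" --pt "0 0 -0.2 0 0 0 1" --pt "0 0 -0.2 0 0 0 1" --pt "-0.15 0 -0.2 0 0 0 1" --pt "-0.15 0 -0.1 0 0 0 1" --pt "0 0 0 0 0 0 1" --pt "0 0 0 0 0 0 1"

```text
time_s: 16.72
eef_pos: [648.3, -50.2, 152.4]
tcp_rot: [0.001, 0.078, 0.997, 0.0]
ft_force: [-0.1, 0.0, -1.3]
opening: 85.3
grip_force: 0.0
```

```bash
python3 st.py; python3 look.py w5; cat > m5.py <<'E'
from h import *
import pickle
s,I=pickle.load(open("w5.pkl","rb"));c=T_of("wrist",s)
h=cv2.cvtColor(I,cv2.COLOR_RGB2HSV);m=((h[:,:,0]>=5)&(h[:,:,0]<=16)&(h[:,:,1]>90)&(h[:,:,2]>40)).astype(np.uint8)
n,l,st,ce=cv2.connectedComponentsWithStats(m)
for k in range(1,n):
    if st[k,4]>300:
        ys,xs=np.nonzero(l==k);hu=cv2.convexHull(np.c_[xs,ys].astype(np.float32))[:,0]
        for z in(8,34): print(st[k].tolist(),z,cv2.minAreaRect(onplane(c,hu,z)[:,:2].astype(np.float32)))
E
python3 m5.py
```

```text
16.72 [648.3 -50.2 152.4] yaw 171.02 zt [ 0.002  0.    -1.   ] j [-0.08  0.55  0.28  1.3   0.    0.08] F [-0.1  0.  -1.3] open 85.3 grip 0.0
16.7167 [648.3 -50.2 152.4] [8.000e-04 7.830e-02 9.969e-01 1.000e-04] 85.31764645855009
[290, 91, 67, 76, 3713] 8 ((601.5316772460938, -42.54572677612305), (59.34152603149414, 67.55195617675781), 81.33384704589844)
[290, 91, 67, 76, 3713] 34 ((598.8875732421875, -42.03300476074219), (54.181297302246094, 61.67779541015625), 81.33385467529297)
```

Request:
arm_command --pt "0 0 0 0 0 0.039 1" --pt "0 0 0 0 0 0.039 1" --pt "0 0 0 0 0 0.039 1" --pt "0 0 0 0 0 0.039 1" --pt "0 0 0 0 0 0.039 1" --pt "0 0 0 0 0 0.039 1" --pt "0 0 0 0 0 0.039 1" --pt "0 0 0 0 0 0.039 1" --pt "0 0 0 0 0 0.039 1" --pt "0 0 0 0 0 0.039 1" --pt "0 0 0 0 0 0.039 1" --pt "0 0 0 0 0 0.021 1"

```text
time_s: 17.77
eef_pos: [645.7, -49.8, 150.7]
tcp_rot: [-0.001, 0.709, 0.705, -0.001]
ft_force: [0.5, -0.1, 0.0]
opening: 85.6
grip_force: 0.0
```

Request:
arm_command --pt "-0.162 -0.08 0 0 0 0 1" --pt "-0.162 -0.08 0 0 0 0 1" --pt "-0.162 -0.08 0 0 0 0 1" --pt "-0.162 -0.08 0 0 0 0 1" --pt "-0.162 -0.08 0 0 0 0 1" --pt "0 0 0 0 0 0 1" --pt "0 0 0 0 0 0 1"

```text
time_s: 18.35
eef_pos: [585.4, -172.3, 151.1]
tcp_rot: [-0.001, 0.708, 0.707, -0.0]
ft_force: [-0.0, 0.7, -1.1]
opening: 85.4
grip_force: 0.0
```

```bash
python3 st.py
```

```text
18.35 [ 585.4 -172.3  151.1] yaw 89.9 zt [-0.002  0.001 -1.   ] j [-0.29  0.46  0.15  1.25  0.    1.29] F [-0.   0.7 -1.1] open 85.4 grip 0.0
```

Request:
arm_command --pt "0 0.017 0.2 0 0 0 1" --pt "0 0 0.2 0 0 0 1" --pt "0 0 0.2 0 0 0 1" --pt "0 0 0.2 0 0 0 1" --pt "0 0 0.1 0 0 0 1" --pt "0 0 0.06 0 0 0 1" --pt "0 0 0.03 0 0 0 1" --pt "0 0 0 0 0 0 1" --pt "0 0 0 0 0 0 1"

```text
time_s: 19.1
eef_pos: [590.3, -171.4, 4.3]
tcp_rot: [0.0, 0.707, 0.707, 0.0]
ft_force: [0.8, -0.2, -0.7]
opening: 85.7
grip_force: 0.0
```

Request:
arm_command --pt "0 0 0 0 0 0 0.3" --pt "0 0 0 0 0 0 0.3" --pt "0 0 0 0 0 0 0.3" --pt "0 0 0 0 0 0 0.3" --pt "0 0 0 0 0 0 0.3" --pt "0 0 0 0 0 0 0.3" --pt "0 0 0 0 0 0 0.3" --pt "0 0 0 0 0 0 0.3"

```text
time_s: 19.77
eef_pos: [590.0, -171.7, 4.1]
tcp_rot: [0.0, 0.707, 0.707, 0.0]
ft_force: [-2.3, -0.1, 8.1]
opening: 29.6
grip_force: 58.8
```

```bash
python3 st.py
```

```text
19.77 [ 590.  -171.7    4.1] yaw 90.01 zt [ 0.001 -0.    -1.   ] j [-0.28  0.56 -0.08  0.93  0.    1.29] F [-2.3 -0.1  8.1] open 29.6 grip 58.8
```

Request:
arm_command --pt "0 0 -0.03 0 0 0 0.3" --pt "0 0 -0.1 0 0 0 0.3" --pt "0 0 -0.2 0 0 0 0.3" --pt "0 0 -0.2 0 0 0 0.3" --pt "0 0 -0.15 0 0 0 0.3" --pt "0 0 0 0 0 0 0.3"

```text
time_s: 20.27
eef_pos: [592.0, -172.3, 110.7]
tcp_rot: [0.003, 0.707, 0.707, 0.002]
ft_force: [1.5, -0.6, -0.2]
opening: 30.0
grip_force: 59.5
```

Request:
arm_command --pt "0.155 0.01 0 0 0 0 0.3" --pt "0.155 0.01 0 0 0 0 0.3" --pt "0.155 0.01 0 0 0 0 0.3" --pt "0.155 0.01 0 0 0 0 0.3" --pt "0.155 0.01 0 0 0 0 0.3" --pt "0.155 0.01 0 0 0 0 0.3" --pt "0.155 0.01 0 0 0 0 0.3" --pt "0.155 0.01 0 0 0 0 0.3" --pt "0.155 0.01 0 0 0 0 0.3" --pt "0.155 0.01 0 0 0 0 0.3" --pt "0.155 0.01 0 0 0 0 0.3" --pt "0.155 0.01 0 0 0 0 0.3"

```text
time_s: 21.27
eef_pos: [607.3, 108.5, 105.1]
tcp_rot: [-0.0, 0.707, 0.707, -0.0]
ft_force: [0.5, 0.3, -0.2]
opening: 29.7
grip_force: 59.5
```

Request:
arm_command --pt "0 0 0 0 0 0 0.3" --pt "0 0 0 0 0 0 0.3"

```text
time_s: 21.43
eef_pos: [607.3, 108.3, 105.0]
tcp_rot: [-0.0, 0.706, 0.708, -0.0]
ft_force: [-0.4, -0.6, -1.7]
opening: 29.9
grip_force: 59.5
```

```bash
python3 st.py; python3 - <<'E'
from h import *
A=cams.get_image("scene")[:,:,::-1];B=cams.get_image("side")[:,:,::-1]
cv2.imwrite("pics/p6.png",np.hstack([cv2.resize(A[110:260,320:470],(400,400),interpolation=2),cv2.resize(B[110:260,280:430],(400,400),interpolation=2)]))
E
```

```text
21.43 [607.3 108.3 105. ] yaw 90.13 zt [-0.001  0.    -1.   ] j [0.18 0.5  0.08 1.15 0.   1.74] F [-0.4 -0.6 -1.7] open 29.9 grip 59.5
```

View pics/p6.png

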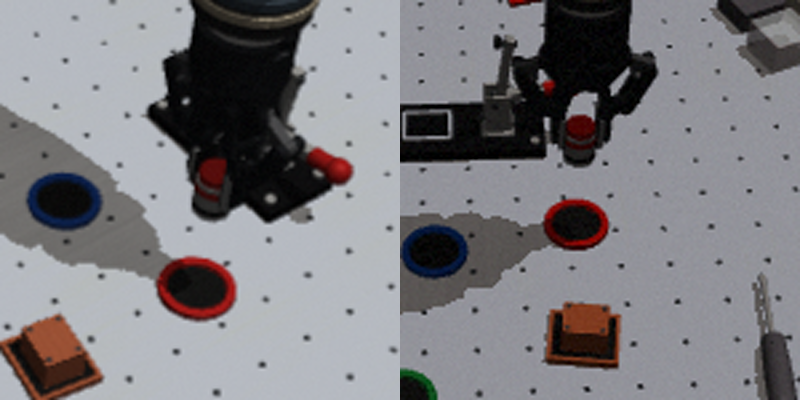

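The red objective hangs upright, held by its body, and the block sits squarely in the tray at (580,330) in the right half. Lowering into the cup.

Request:
arm_command --pt "0 0.009 0.15 0 0 0 0.3" --pt "0 0 0.15 0 0 0 0.3" --pt "0 0 0.15 0 0 0 0.3" --pt "0 0 0.1 0 0 0 0.3" --pt "0 0 0.04 0 0 0 0.3" --pt "0 0 0.01 0 0 0 0.3" --pt "0 0 0.01 0 0 0 0.3" --pt "0 0 0 0 0 0 0.3" --pt "0 0 0 0 0 0 0.3"

```text
time_s: 22.28
eef_pos: [609.7, 107.4, 15.0]
tcp_rot: [0.0, 0.707, 0.707, 0.001]
ft_force: [-0.0, -0.6, -0.8]
opening: 29.3
grip_force: 59.5
```

```bash
python3 st.py
```

```text
22.28 [609.7 107.4  15. ] yaw 90.01 zt [ 0.001  0.    -1.   ] j [ 0.17  0.56 -0.05  0.95  0.    1.74] F [-0.  -0.6 -0.8] open 29.3 grip 59.5
```

Request:
arm_command --pt "0 0 0.02 0 0 0 0.3" --pt "0 0 0.012 0 0 0 0.3" --pt "0 0 0.006 0 0 0 0.3" --pt "0 0 0.004 0 0 0 0.3" --pt "0 0 0 0 0 0 0.3" --pt "0 0 0 0 0 0 0.3"

```text
time_s: 22.78
eef_pos: [609.0, 107.5, 8.1]
tcp_rot: [-0.0, 0.707, 0.707, 0.0]
ft_force: [-2.9, 0.3, 7.0]
opening: 30.1
grip_force: 60.3
```

Request:
arm_command --pt "0 0 0.004 0 0 0 0.3" --pt "0 0 0 0 0 0 0.3"

```text
time_s: 22.95
eef_pos: [609.0, 107.5, 8.1]
tcp_rot: [0.0, 0.707, 0.707, 0.0]
ft_force: [-6.4, -1.9, 15.1]
opening: 29.9
grip_force: 61.1
```

Request:
arm_command --pt "0 0 -0.006 0 0 0 0.3" --pt "0 0 0 0 0 0 0.7" --pt "0 0 0 0 0 0 0.7" --pt "0 0 0 0 0 0 0.7" --pt "0 0 0 0 0 0 0.7" --pt "0 0 -0.1 0 0 0 0.7" --pt "0 0 -0.2 0 0 0 0.8" --pt "0 0 -0.2 0 0 0 1" --pt "0 0 -0.2 0 0 0 1" --pt "0 0 -0.2 0 0 0 1" --pt "-0.15 0 0 0 0 0 1" --pt "-0.2 0 0 0 0 0 1"

```text
time_s: 23.95
eef_pos: [610.2, 56.2, 144.9]
tcp_rot: [0.001, 0.706, 0.708, 0.002]
ft_force: [0.7, 1.7, -1.5]
opening: 85.3
grip_force: 0.0
```

Request:
arm_command --pt "-0.2 -0.018 0 0 0 0 1" --pt "-0.2 -0.018 0 0 0 0 1" --pt "-0.2 -0.018 0 0 0 0 1" --pt "-0.2 -0.018 0 0 0 0 1" --pt "-0.2 -0.018 0 0 0 0 1" --pt "-0.2 -0.018 0 0 0 0 1" --pt "-0.2 -0.018 0 0 0 0 1" --pt "-0.2 -0.018 0 0 0 0 1" --pt "-0.2 -0.018 0 0 0 0 1" --pt "-0.2 -0.018 0 0 0 0 1" --pt "-0.2 -0.018 0 0 0 0 1" --pt "-0.2 -0.018 0 0 0 0 1"

```text
time_s: 24.95
eef_pos: [576.4, -306.6, 142.8]
tcp_rot: [-0.0, 0.707, 0.707, 0.0]
ft_force: [0.8, -0.1, 0.5]
opening: 84.9
grip_force: 0.0
```

Request:
arm_command --pt "0 0 0 0 0 0 1" --pt "0 0 0 0 0 0 1"

```text
time_s: 25.12
eef_pos: [576.3, -306.5, 142.4]
tcp_rot: [-0.0, 0.708, 0.706, -0.0]
ft_force: [-0.1, 1.1, 0.1]
opening: 85.7
grip_force: 0.0
```

```bash
python3 st.py; python3 - <<'E'
from h import *
S=cams.get_image("scene");D=cams.get_image("side");cs,cd=T_of("scene"),T_of("side")
def f(nm,c,guess,rad):
    u=[hcen(blob(I,c,proj(k,guess)[0],rad)[0])[0] for k,I in((cs,S),(cd,D))]
    p,res=fit([cs,cd],u,TOP,np.array(guess));print(nm,p.round(1),res.round(1))
f("red in cup",  "red",(608.7,107.7,44.),8)
f("green","green",(450.8,-243.,50.),10)
f("blue?","blue",(577.,-305.8,60.),10)
E
```

```text
25.12 [ 576.3 -306.5  142.4] yaw 89.89 zt [-0.  0. -1.] j [-0.49  0.56  0.27  1.29  0.    1.08] F [-0.1  1.1  0.1] open 85.7 grip 0.0Traceback (most recent call last):
  File "<stdin>", line 6, in <module>
  File "<stdin>", line 4, in f
  File "h.py", line 24, in blob
    return cv2.convexHull(pts)[:,0],len(pts)
           ~~~~~~~~~~~~~~~~~~~^^^^^
TypeError: 'NoneType' object is not subscriptable
```

```bash
python3 - <<'E'
from h import *
for n in("scene","side"):
    I=cams.get_image(n);c=T_of(n)
    for nm,col,g,rad in(("red","red",(608.7,107.7,44.),9),("green","green",(450.8,-243.,50.),10)):
        uv=proj(c,g)[0]
        try: print(n,nm,hcen(blob(I,col,uv,rad)[0]),"expect",model(c,TOP,np.array(g)+[0,0,2]),I[int(uv[1]),int(uv[0])])
        except Exception: print(n,nm,"not seen",uv,I[int(uv[1]),int(uv[0])])
E
```

```text
scene red (array([394.75262055, 208.14255765]), 159.0) expect (array([395.10987359, 206.75811462]), 130.1393462039996) [171  27  26]
scene green (array([217.23809524, 230.52380952]), 3.5) expect (array([220.99903241, 228.28965421]), 147.7004664487904) [64 64 65]
side red not seen [345.8269639  183.57201656] [32 37 40]
side green (array([289.25747863, 301.31730769]), 156.0) expect (array([288.47603068, 299.60599559]), 149.24343344848603) [ 25 122  47]
```

Red stands in its cup (scene cap at (395,208), as expected). Next is blue.

Request:
arm_command --pt "0.005 0.005 0.2 0 0 0 1" --pt "0 0 0.2 0 0 0 1" --pt "0 0 0.2 0 0 0 1" --pt "0 0 0.15 0 0 0 1" --pt "0 0 0.08 0 0 0 1" --pt "0 0 0.04 0 0 0 1" --pt "0 0 0.02 0 0 0 1" --pt "0 0 0 0 0 0 1" --pt "0 0 0 0 0 0 1"

```text
time_s: 26.07
eef_pos: [578.2, -304.3, 10.5]
tcp_rot: [0.001, 0.707, 0.707, 0.0]
ft_force: [0.0, 0.4, 0.3]
opening: 85.4
grip_force: 0.0
```

Request:
arm_command --pt "0 0 0 0 0 0 0.3" --pt "0 0 0 0 0 0 0.3" --pt "0 0 0 0 0 0 0.3" --pt "0 0 0 0 0 0 0.3" --pt "0 0 0 0 0 0 0.3" --pt "0 0 0 0 0 0 0.3" --pt "0 0 0 0 0 0 0.3" --pt "0 0 0 0 0 0 0.3"

```text
time_s: 26.73
eef_pos: [577.7, -304.5, 9.9]
tcp_rot: [0.0, 0.707, 0.707, 0.0]
ft_force: [-0.4, 0.3, 5.1]
opening: 30.4
grip_force: 59.2
```

```bash
python3 st.py
```

```text
26.73 [ 577.7 -304.5    9.9] yaw 90.02 zt [ 0. -0. -1.] j [-0.49  0.63  0.06  0.99  0.    1.09] F [-0.4  0.3  5.1] open 30.4 grip 59.2
```

Request:
arm_command --pt "0 0 -0.03 0 0 0 0.3" --pt "0 0 -0.1 0 0 0 0.3" --pt "0 0 -0.2 0 0 0 0.3" --pt "0 0 -0.2 0 0 0 0.3" --pt "0 0 -0.14 0 0 0 0.3" --pt "0.16 -0.0485 0 0 0 0 0.3" --pt "0.16 -0.0485 0 0 0 0 0.3" --pt "0.16 -0.0485 0 0 0 0 0.3" --pt "0.16 -0.0485 0 0 0 0 0.3" --pt "0.16 -0.0485 0 0 0 0 0.3" --pt "0.16 -0.0485 0 0 0 0 0.3" --pt "0.16 -0.0485 0 0 0 0 0.3"

```text
time_s: 27.73
eef_pos: [525.9, -135.3, 110.1]
tcp_rot: [-0.0, 0.707, 0.707, 0.0]
ft_force: [0.7, -0.1, -2.2]
opening: 30.6
grip_force: 59.9
```

Request:
arm_command --pt "0.16 -0.0485 0 0 0 0 0.3" --pt "0.16 -0.0485 0 0 0 0 0.3" --pt "0.16 -0.0485 0 0 0 0 0.3" --pt "0.16 -0.0485 0 0 0 0 0.3" --pt "0.16 -0.0485 0 0 0 0 0.3" --pt "0.16 -0.0485 0 0 0 0 0.3" --pt "0.16 -0.0485 0 0 0 0 0.3" --pt "0.16 -0.0485 0 0 0 0 0.3" --pt "0.16 -0.0485 0 0 0 0 0.3" --pt "0 0 0 0 0 0 0.3" --pt "0 0 0 0 0 0 0.3"

```text
time_s: 28.65
eef_pos: [460.6, 80.5, 110.3]
tcp_rot: [-0.0, 0.706, 0.708, 0.0]
ft_force: [0.9, -0.4, -2.4]
opening: 30.6
grip_force: 59.9
```

```bash
python3 st.py
```

```text
28.65 [460.6  80.5 110.3] yaw 90.14 zt [ 0.  0. -1.] j [ 0.17  0.2  -0.34  1.04  0.    1.74] F [ 0.9 -0.4 -2.4] open 30.6 grip 59.9
```

Request:
arm_command --pt "-0.01 0.005 0.15 0 0 0 0.3" --pt "0 0 0.15 0 0 0 0.3" --pt "0 0 0.15 0 0 0 0.3" --pt "0 0 0.1 0 0 0 0.3" --pt "0 0 0.045 0 0 0 0.3" --pt "0 0 0.01 0 0 0 0.3" --pt "0 0 0 0 0 0 0.3" --pt "0 0 0 0 0 0 0.3"

```text
time_s: 29.32
eef_pos: [462.4, 78.0, 20.2]
tcp_rot: [0.0, 0.707, 0.707, 0.001]
ft_force: [-0.1, 0.3, -1.6]
opening: 30.5
grip_force: 59.9
```

```bash
python3 st.py
```

```text
29.32 [462.4  78.   20.2] yaw 90.0 zt [ 0.001  0.    -1.   ] j [ 0.17  0.29 -0.47  0.81  0.    1.74] F [-0.1  0.3 -1.6] open 30.5 grip 59.9
```

Needs 6.3 mm more.

Request:
arm_command --pt "0 0 0.018 0 0 0 0.3" --pt "0 0 0.01 0 0 0 0.3" --pt "0 0 0.006 0 0 0 0.3" --pt "0 0 0.004 0 0 0 0.3" --pt "0 0 0 0 0 0 0.3" --pt "0 0 0 0 0 0 0.3"

```text
time_s: 29.82
eef_pos: [461.8, 78.2, 13.9]
tcp_rot: [0.0, 0.707, 0.707, 0.0]
ft_force: [-2.4, 0.3, 6.2]
opening: 30.5
grip_force: 60.5
```

Request:
arm_command --pt "0 0 0.003 0 0 0 0.3" --pt "0 0 0 0 0 0 0.3"

```text
time_s: 29.98
eef_pos: [461.9, 78.2, 13.8]
tcp_rot: [0.0, 0.707, 0.707, 0.0]
ft_force: [-5.4, -1.5, 15.5]
opening: 30.7
grip_force: 61.9
```

Request:
arm_command --pt "0 0 -0.006 0 0 0 0.3" --pt "0 0 0 0 0 0 0.7" --pt "0 0 0 0 0 0 0.7" --pt "0 0 0 0 0 0 0.7" --pt "0 0 0 0 0 0 0.7" --pt "0 0 -0.1 0 0 0 0.7" --pt "0 0 -0.2 0 0 0 0.8" --pt "0 0 -0.2 0 0 0 1" --pt "0 0 -0.2 0 0 0 1" --pt "0 0 -0.2 0 0 0 1" --pt "-0.1 0 0 0 0 0 1" --pt "-0.18 -0.006 0 0 0 0 1"

```text
time_s: 30.98
eef_pos: [462.2, 37.2, 150.7]
tcp_rot: [0.001, 0.706, 0.708, 0.002]
ft_force: [0.4, -0.3, -0.2]
opening: 85.5
grip_force: 0.0
```

Request:
arm_command --pt "-0.18 -0.006 0 0 0 0 1" --pt "-0.18 -0.006 0 0 0 0 1" --pt "-0.18 -0.006 0 0 0 0 1" --pt "-0.18 -0.006 0 0 0 0 1" --pt "-0.18 -0.006 0 0 0 0 1" --pt "-0.18 -0.006 0 0 0 0 1" --pt "-0.18 -0.006 0 0 0 0 1" --pt "-0.18 -0.006 0 0 0 0 1" --pt "-0.18 -0.006 0 0 0 0 1" --pt "-0.18 -0.006 0 0 0 0 1" --pt "-0.06 -0.006 0 0 0 0 1" --pt "0 0 0 0 0 0 1"

```text
time_s: 31.98
eef_pos: [450.7, -244.6, 148.6]
tcp_rot: [-0.0, 0.708, 0.706, -0.0]
ft_force: [0.4, 0.2, 0.3]
opening: 85.3
grip_force: 0.0
```

```bash
python3 st.py; python3 - <<'E'
from h import *
for n in("scene","side"):
    I=cams.get_image(n);c=T_of(n)
    for nm,col,g,rad in(("red","red",(608.7,107.7,46.),9),("blue","blue",(462,77,66.),10)):
        uv=proj(c,g)[0]
        try: print(n,nm,hcen(blob(I,col,uv,rad)[0]),"expect",model(c,TOP,np.array(g)))
        except Exception: print(n,nm,"not seen",uv,I[int(uv[1]),int(uv[0])])
E
```

```text
31.98 [ 450.7 -244.6  148.6] yaw 89.88 zt [-0.  0. -1.] j [-0.5   0.26 -0.15  1.16 -0.    1.08] F [0.4 0.2 0.3] open 85.3 grip 0.0
scene red (array([394.37566138, 207.05291005]), 126.0) expect (array([395.10987359, 206.75811462]), 130.1393462039996)
scene blue (array([345.09024745, 169.16593886]), 114.5) expect (array([344.86987199, 168.01646477]), 113.9238379446324)
side red (array([345.56967213, 185.83333333]), 122.0) expect (array([345.79527859, 184.11429739]), 85.99254842381924)
side blue not seen [291.40557619 188.00037638] [22 27 29]
```

Red and blue stand as expected. Next is green: down about 143 mm to z≈5.

Request:
arm_command --pt "0.008 0 0.2 0 0 0 1" --pt "0 0 0.2 0 0 0 1" --pt "0 0 0.2 0 0 0 1" --pt "0 0 0.2 0 0 0 1" --pt "0 0 0.1 0 0 0 1" --pt "0 0 0.04 0 0 0 1" --pt "0 0 0.015 0 0 0 1" --pt "0 0 0 0 0 0 1" --pt "0 0 0 0 0 0 1"

```text
time_s: 32.83
eef_pos: [451.9, -241.7, 6.9]
tcp_rot: [0.001, 0.707, 0.707, 0.0]
ft_force: [0.1, 0.2, 0.7]
opening: 85.6
grip_force: 0.0
```

Request:
arm_command --pt "0 0 0 0 0 0 0.3" --pt "0 0 0 0 0 0 0.3" --pt "0 0 0 0 0 0 0.3" --pt "0 0 0 0 0 0 0.3" --pt "0 0 0 0 0 0 0.3" --pt "0 0 0 0 0 0 0.3" --pt "0 0 0 0 0 0 0.3" --pt "0 0 0 0 0 0 0.3"

```text
time_s: 33.5
eef_pos: [451.1, -241.8, 6.2]
tcp_rot: [0.0, 0.707, 0.707, 0.0]
ft_force: [-2.4, 2.3, 9.2]
opening: 30.3
grip_force: 58.6
```

```bash
python3 st.py
```

```text
33.5 [ 451.1 -241.8    6.2] yaw 90.02 zt [ 0. -0. -1.] j [-0.49  0.38 -0.38  0.81  0.    1.08] F [-2.4  2.3  9.2] open 30.3 grip 58.6
```

Request:
arm_command --pt "0 0 -0.03 0 0 0 0.3" --pt "0 0 -0.1 0 0 0 0.3" --pt "0 0 -0.15 0 0 0 0.3" --pt "0 0 -0.12 0 0 0 0.3" --pt "0.131 -0.023 0 0 0 0 0.3" --pt "0.131 -0.023 0 0 0 0 0.3" --pt "0.131 -0.023 0 0 0 0 0.3" --pt "0.131 -0.023 0 0 0 0 0.3" --pt "0.131 -0.023 0 0 0 0 0.3" --pt "0.131 -0.023 0 0 0 0 0.3" --pt "0.131 -0.023 0 0 0 0 0.3" --pt "0 0 0 0 0 0 0.3"

```text
time_s: 34.5
eef_pos: [425.9, -101.7, 65.8]
tcp_rot: [-0.001, 0.706, 0.708, 0.0]
ft_force: [-0.8, -0.5, -0.7]
opening: 30.2
grip_force: 59.5
```

Request:
arm_command --pt "0 0 0.1 0 0 0 0.3" --pt "0 0 0.1 0 0 0 0.3" --pt "0 0 0.1 0 0 0 0.3" --pt "0 0 0.03 0 0 0 0.3" --pt "0 0 0 0 0 0 0.3" --pt "0 0 0 0 0 0 0.3"

```text
time_s: 35.0
eef_pos: [426.9, -104.3, 16.6]
tcp_rot: [-0.0, 0.707, 0.707, -0.0]
ft_force: [0.1, 0.3, -1.0]
opening: 30.3
grip_force: 59.5
```

```bash
python3 st.py
```

```text
35.0 [ 426.9 -104.3   16.6] yaw 90.01 zt [-0.  0. -1.] j [-0.24  0.24 -0.55  0.78  0.    1.33] F [ 0.1  0.3 -1. ] open 30.3 grip 59.5
```

Request:
arm_command --pt "0 0 0.02 0 0 0 0.3" --pt "0 0 0.01 0 0 0 0.3" --pt "0 0 0.006 0 0 0 0.3" --pt "0 0 0.004 0 0 0 0.3" --pt "0 0 0 0 0 0 0.3" --pt "0 0 0 0 0 0 0.3"

```text
time_s: 35.5
eef_pos: [426.9, -104.1, 10.3]
tcp_rot: [-0.0, 0.707, 0.707, 0.0]
ft_force: [-0.6, -0.7, -0.3]
opening: 30.3
grip_force: 59.5
```

Request:
arm_command --pt "0 0 0.003 0 0 0 0.3" --pt "0 0 0 0 0 0 0.3"

```text
time_s: 35.67
eef_pos: [426.9, -104.2, 10.2]
tcp_rot: [0.0, 0.707, 0.707, 0.0]
ft_force: [-3.3, 1.5, 9.0]
opening: 30.2
grip_force: 60.8
```

Contact. Releasing, then retreating high and clear for a final look.

Request:
arm_command --pt "0 0 -0.003 0 0 0 0.3" --pt "0 0 0 0 0 0 0.7" --pt "0 0 0 0 0 0 0.7" --pt "0 0 0 0 0 0 0.7" --pt "0 0 0 0 0 0 0.7" --pt "0 0 -0.1 0 0 0 0.7" --pt "0 0 -0.2 0 0 0 0.8" --pt "0 0 -0.2 0 0 0 1" --pt "0 0 -0.2 0 0 0 1" --pt "0 0 -0.2 0 0 0 1" --pt "-0.15 -0.05 -0.15 0 0 0 1" --pt "-0.18 -0.05 -0.1 0 0 0 1"

```text
time_s: 36.67
eef_pos: [412.5, -153.5, 185.2]
tcp_rot: [0.001, 0.706, 0.708, 0.001]
ft_force: [0.9, -0.3, -0.7]
opening: 85.4
grip_force: 0.0
```

Request:
arm_command --pt "-0.18 -0.05 0 0 0 0 1" --pt "-0.18 -0.05 0 0 0 0 1" --pt "-0.18 -0.05 0 0 0 0 1" --pt "-0.18 -0.05 0 0 0 0 1" --pt "-0.18 -0.05 0 0 0 0 1" --pt "-0.18 -0.05 0 0 0 0 1" --pt "-0.18 -0.05 0 0 0 0 1" --pt "-0.18 -0.05 0 0 0 0 1" --pt "0 0 0 0 0 0 1" --pt "0 0 0 0 0 0 1"

```text
time_s: 37.5
eef_pos: [351.3, -370.6, 182.3]
tcp_rot: [-0.0, 0.708, 0.706, 0.0]
ft_force: [0.2, 0.4, -0.4]
opening: 85.0
grip_force: 0.0
```

```bash
python3 st.py; python3 - <<'E'
from h import *
A=cams.get_image("scene")[:,:,::-1];B=cams.get_image("side")[:,:,::-1]
cv2.imwrite("pics/end.png",np.vstack([cv2.resize(A[110:310,130:470],(510,300),interpolation=2),cv2.resize(B[90:290,240:410],(255,300),interpolation=2).repeat(1,0) if 0 else cv2.resize(B[90:290,200:540],(510,300),interpolation=2)]))
cs,cd=T_of("scene"),T_of("side");S,D=A[:,:,::-1].copy(),B[:,:,::-1].copy()
for n,c,g,M,rad in(("red","red",(608.7,107.7,46.),TOP,9),("blue","blue",(462,77,66.),TOP,10),("green","green",(427,-105.,56),TOP,10),("dish","yellow",(476.9,-394.6,5.6),DISH,30)):
    try:
        u=[hcen(blob(I,c,proj(k,g)[0],rad)[0])[0] for k,I in((cs,S),(cd,D))];p,res=fit([cs,cd],u,M,np.array(g,float));print(n,p.round(1),res.round(1))
    except Exception as e: print(n,"hidden")
E
```

```text
37.5 [ 351.3 -370.6  182.3] yaw 89.9 zt [-0.     0.001 -1.   ] j [-0.81  0.24 -0.09  1.24  0.    0.76] F [ 0.2  0.4 -0.4] open 85.0 grip 0.0
red [607.6 106.3  43.2] [-0.2  0.5 -0.2 -0.6]
blue [461.8  77.7  60.4] [-0.2  0.5 -0.2 -0.6]
green [ 426.9 -105.5   50.8] [-0.1  0.1 -0.  -0.1]
dish [ 476.9 -394.6    5.6] [-0.1  0.1 -0.  -0.1]
```

View pics/end.png

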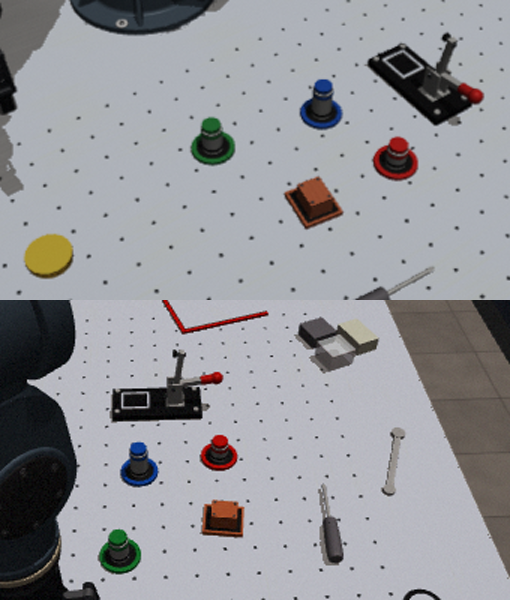

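The final view shows all three objectives upright in their own cups, the block square in the tray, the clamp open and the dish unmoved.

```bash
python3 -c "
from plant import r;print(r.job_done())"
```

```text
the job is handed in; nothing more can be done
None
```

The job is handed in at about 38 s of robot time: final images show each objective upright in its own cup, the clamp open, the copper block square in its tray and the petri dish unmoved; no verdict was returned.

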